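Lay the terrace coffee tray and ring

TASK

Lay the coffee tray: first stand every tall canister gently in the tray's back row (the one farther from the robot), and only then stand every jam jar in its front row and fit the mug with its steel liner: only one of the three drops right down to the floor of the mug, so try them one by one, leave that one in and leave the other two standing upright. When all that is in place, press the bell's plunger right down to its stop and let go. The mug may be knocked aside meanwhile, which does no harm but look again where it stands, and do not disturb the glasses, the book or the plant.

Things in the scene. Friction and masses are not known exactly. Their poses are not given: they have to be found in the camera images.
- tray: fixed light wooden tray, 210 mm (its x) by 270 (its y) outside; floor 7 thick, rim 26 high, 7 thick. A dark strip 6 wide, top 18 above the table, runs along its y through the middle and parts two rows of 95 by 256: back row at its +x (away from the robot), front row at its -x. Origin: centre of the underside.
- bell_plunger (a joint): plunger of the counter bell: 0 up, 0.008 m down at its stop; springs back; about 1.4 N to start, 5 N at the stop.
- bell_top (a point): centre of the top of the bell's brass plunger head (a disc 20 mm across), 58 above the table when up; moves straight down. Fixed brass dome bell with a black foot 72 across; the dome's top is 37 above the table.
- tall_1_center (a point): tall closed canister, blue with a cream band and steel lid, round, 54 mm across, 140 high, about 260 g, loose. Point: its centre, 70 above its underside; z up. May be absent.
- tall_2_center (a point): tall closed canister, blue with a cream band and steel lid, round, 54 mm across, 140 high, about 260 g, loose. Point: its centre, 70 above its underside; z up. May be absent.
- short_1_center (a point): short closed jam jar, amber with a red lid, round, 48 mm across, 70 high, about 180 g, loose. Point: its centre, 35 above its underside; z up. May be absent.
- short_2_center (a point): short closed jam jar, amber with a red lid, round, 48 mm across, 70 high, about 180 g, loose. Point: its centre, 35 above its underside; z up. May be absent.
- short_3_center (a point): short closed jam jar, amber with a red lid, round, 48 mm across, 70 high, about 180 g, loose. Point: its centre, 35 above its underside; z up. May be absent.
- liner_narrow_center (a point): straight round steel tumbler (mug liner) with a yellow band, 51 mm across, 105 high, about 160 g, loose. Its lowest 16 taper in by 5 all round and are hollow underneath (31 across). In a wrong mug it sticks high in the mouth or perches on the boss, 14 too high. Point: its centre, 52.5 above its underside; z up.
- liner_middle_center (a point): straight round steel tumbler (mug liner) with a blue band, 58 mm across, 105 high, about 160 g, loose. Its lowest 16 taper in by 5 all round and are hollow underneath (38 across). In a wrong mug it sticks high in the mouth or perches on the boss, 14 too high. Point: its centre, 52.5 above its underside; z up.
- liner_wide_center (a point): straight round steel tumbler (mug liner) with a green band, 65 mm across, 105 high, about 160 g, loose. Its lowest 16 taper in by 5 all round and are hollow underneath (45 across). In a wrong mug it sticks high in the mouth or perches on the boss, 14 too high. Point: its centre, 52.5 above its underside; z up.
- mug_a_center (a point): thick cream stoneware mug, brown rim, 72 mm high, 86 across, loose, 550 g; handle reaches 76 from its axis along its own +y. Round well, floor 12 above the underside, with a round boss 14 high in its middle. One liner only fits: well 3 wider, boss 3 narrower than its hollow foot. One of mug_a, mug_b, mug_c is there; they look alike. Point: on its axis, 36 above the underside; z up.
- mug_b_center (a point): thick cream stoneware mug, brown rim, 72 mm high, 86 across, loose, 550 g; handle reaches 76 from its axis along its own +y. Round well, floor 12 above the underside, with a round boss 14 high in its middle. One liner only fits: well 3 wider, boss 3 narrower than its hollow foot. One of mug_a, mug_b, mug_c is there; they look alike. Point: on its axis, 36 above the underside; z up.
- mug_c_center (a point): thick cream stoneware mug, brown rim, 72 mm high, 86 across, loose, 550 g; handle reaches 76 from its axis along its own +y. Round well, floor 12 above the underside, with a round boss 14 high in its middle. One liner only fits: well 3 wider, boss 3 narrower than its hollow foot. One of mug_a, mug_b, mug_c is there; they look alike. Point: on its axis, 36 above the underside; z up.
- glasses_center (a point): reading glasses standing open, bystander; 120 by 140 mm, 42 high. Point: amid the temples, 20 up.
- book_center (a point): closed green book lying flat, bystander; 130 by 190 by 23 mm. Point: its centre.
- plant_center (a point): small succulent in a terracotta pot, bystander; pot 84 mm across and 70 high, leaves to 115. Point: on its axis, 35 up.

How it is judged:
By the outcome, as a careful person would: the job done as asked, in the order asked, and still so for the second after the job is handed in, with the robot touching nothing.
Of tall_1, tall_2 only 1 to 2 are there at a start; the rules pass over those that are not, and their reading is None.
Of short_1, short_2, short_3 only 2 to 3 are there at a start; the rules pass over those that are not, and their reading is None.
Of mug_a, mug_b, mug_c only 1 to 1 are there at a start; the rules pass over those that are not, and their reading is None.
At some moment in a run one of mug_a, mug_b, mug_c may be knocked a few centimetres aside while the robot is not near it.
It also fails if it takes over 210 s, if anything falls off the work surface, if the arm or the gripper's body presses on something with over 40 N, if the wrist force passes 120 N, or if a joint passes its speed limit or range.

ROBOT

A 6-joint arm with a two-finger parallel gripper is mounted at the origin on the work surface. World frame = base frame: x ahead of the robot, y to its left, z up, the work surface at z = 0. Lengths are in m, angles in rad, forces in N, time in s.
With the tool pointing down it reaches from about 0.325 to 0.775 m from the base axis. Payload 9.3 kg.
Tool frame: the origin (TCP) lies at the very end of the fingers, on their centre line; the grasp point (between the pads) lies 19 mm behind it (hold_point_z is the z of the grasp point in the tool frame, in m); z points along the fingers, y is the line along which they close (so a half turn about z gives the same grasp; the last joint's range is limited). The gripper opens to 85 mm and grips with 20 to 120 N. Pads are 22 mm wide; open, the fingers measure 114 mm over their backs; the gripper's body (76 mm by 85 mm) begins 54 mm behind the grasp point. The pads swing forward as they close: fully open they stand 13 mm farther back than shut.
Start: joints at [-1.351, 0.259, 0.021, 1.334, 0, 1.418], TCP at [0.2, -0.512, 0.231] pointing down, gripper open.
Joint ranges: [-3.04, 3.04], [-0.91, 1.82], [-1.04, 1.36], [-1.92, 1.95], [-1.52, 1.45], [-3.14, 3.14]. Speed limits (rad/s): [2.22, 2.22, 2.79, 3.14, 3.14, 3.14].

INTERFACE

Orientations are given as a 3x3 rotation matrix whose columns are the frame's x, y, z axes.
In Python, from rig import * gives the robot as it stands.
- The arm moves only by the tool carry_out, never from a script. Its argument "plan" is a list of rows, each an object with "dp": the shift along the tool's x, y, z in m, a list of three; "dr": the turn, a rotation vector about the tool's x, y, z in degrees, a list of three; "gripper": the finger opening in m, from 0 to 0.0854. A call has 1 to 12 rows; each row shifts and turns the commanded pose from where the row before left it, along the tool's axes as they then stand; what a row does not reach is not made up. A row lasts 1/10 s, in which the tool goes at most 50 mm and 8.59 degrees, less where a joint would pass 70% of its speed; a pose out of reach is approached as far as the arm can. A call is refused whole if a number of a shift passes 0.05 or a number of a turn 8.59, either way. A call with a gripper value outside its range is refused whole. The fingers move at their own pace and stop on an object; "newtons" is the grip in N (left out, the last holds). Time passes only in rows, so rows that do not move let the fingers close. It gives the time, the measured TCP pose, the force, the opening and the grip force at its end, in the units of the state.
- get_obs(): the state, without advancing time (a new reading comes with each control period).
- grab_frame(name): name is "side" or "top" or "wrist"; returns a dict with "color" (400x640x3 uint8, red, green, blue), "z_map" (400x640 float32, m along the optical axis (not along the pixel's ray), 0 where there is no reading), "vfov" (degrees; the focal length in pixels is half the picture's height over the tangent of half this angle, whatever the lens; pixels are square), "cx", "cy" (the principal point, pixels), "extrinsics" (4x4, takes a point from world to camera coordinates); the wrist camera has in their place "mount" (4x4, takes a point from camera to tool coordinates, whose origin is the TCP and whose axes are the flange's). Camera axes: x right, y down, z forward; pixel columns grow to the right and rows downward; lengths in m; the calibration is good to about 2 mm. The wrist camera is an equidistant fisheye: a pixel r from the principal point sees the ray r / f radians off the axis. A picture is of the moment at which its call begins: read the wrist's pose just before it.
- finish_job(): hands the job in; it is judged then, once.
The state is a dict: "time": time; "joint_pos": joint angles; "joint_vel": joint speeds; "joint_torque": joint torques, N m; "eef_pos": TCP position; "ee_rot": TCP orientation; "force": force on the tool from outside, world axes, zero at the start; "ft_torque": the same for the moment, N m; "gripper_width": finger opening in m; "grasp_force": force on a finger pad.
Only numpy, scipy, OpenCV 4.12 (cv2) and the standard library are available. Lean on these libraries where they do the work, as an engineer would, in place of code of your own. Each camera call takes 0.05 s, during which the arm holds its last target. There are 200 camera calls.

## Working session

There is one attempt and no reset: what is moved stays moved. The work goes in short steps, Python scripts to look and compute and a tool call to move; the robot and the scene stay as the last step left them, time stands still between calls to the robot, and variables do not carry over. Pictures are saved under pics/ and viewed, at most 14 in all, crops included, and the job is handed in when it is done.

Besides the shell and the picture viewer there is one more tool, called after "Request:" as a command line: name --argument value ..., lists and objects as JSON in quotes. carry_out: Moves the arm, as the interface text tells. Its arguments: {"type":"object","properties":{"plan":{"type":"array","items":{"type":"object","properties":{"dp":{"type":"array","items":{"type":"number"}},"dr":{"type":"array","items":{"type":"number"}},"gripper":{"type":"number"}}}},"newtons":{"type":"number"}},"required":["plan"]}

```bash
ls; mkdir -p pics; cat > h.py <<'E'
from rig import *
import numpy as np, cv2
def look(n):
    o=get_obs(); f=grab_frame(n)
    if n=='wrist':
        T=np.eye(4);T[:3,:3]=o['ee_rot'];T[:3,3]=o['eef_pos'];f['c2w']=T@np.array(f['mount'])
    else: f['c2w']=np.linalg.inv(np.array(f['extrinsics']))
    f['n']=n; f['f']=f['color'].shape[0]/2/np.tan(np.radians(f['vfov'])/2); return f
def rays(f,u,v):
    u=np.asarray(u,float);v=np.asarray(v,float)
    x=(u-f['cx'])/f['f'];y=(v-f['cy'])/f['f']
    if f['n']=='wrist':
        r=np.hypot(x,y)+1e-12; d=np.stack([x/r*np.sin(r),y/r*np.sin(r),np.cos(r)],-1)
    else: d=np.stack([x,y,np.ones_like(x)],-1)
    return d
def onplane(f,u,v,z):
    d=rays(f,u,v)@f['c2w'][:3,:3].T; o=f['c2w'][:3,3]
    return o+d*((z-o[2])/d[...,2])[...,None]
def cloud(f):
    v,u=np.mgrid[0:f['color'].shape[0],0:f['color'].shape[1]]
    d=rays(f,u,v); d=d/d[...,2:]
    p=d*f['z_map'][...,None]; p=p@f['c2w'][:3,:3].T+f['c2w'][:3,3]; p[f['z_map']<=0]=np.nan; return p
def save(f,name): cv2.imwrite('pics/'+name,cv2.cvtColor(f['color'],cv2.COLOR_RGB2BGR))
E
python3 - <<'E'
from h import *
for n in ['side','top','wrist']:
    f=look(n); save(f,n+'0.png'); print(n,f['f'],f['cx'],f['cy'],np.round(f['c2w'],3).tolist())
print(get_obs())
E
```

```text
pics
side 430.1614346918068 321.77111040500495 204.43463213610252 [[0.949, -0.173, 0.262, 0.235], [-0.313, -0.461, 0.83, -1.023], [-0.023, -0.87, -0.492, 0.721], [0.0, 0.0, 0.0, 1.0]]
top 489.3744297139121 323.4814554518445 206.0669243779709 [[0.044, -0.977, 0.206, 0.22], [-0.999, -0.042, 0.01, 0.03], [-0.001, -0.207, -0.978, 1.728], [0.0, 0.0, 0.0, 1.0]]
wrist 309.70691628693146 314.9156930491591 199.78951854321957 [[0.363, -0.887, -0.285, 0.273], [-0.932, -0.346, -0.11, -0.484], [-0.001, 0.306, -0.952, 0.373], [0.0, 0.0, 0.0, 1.0]]
{'time': 0.15, 'joint_pos': array([-1.35062048e+00,  2.59062153e-01,  2.09562126e-02,  1.33369015e+00,
       -2.10812211e-05,  1.41823161e+00]), 'joint_vel': array([ 0.00081221, -0.00085174,  0.00211658, -0.00024706,  0.00057572,
       -0.00019159]), 'joint_torque': array([ 2.52446143e-04, -5.55970860e+01,  3.44662821e+01,  1.13146796e-02,
       -2.56287249e-04,  5.64111701e-06]), 'eef_pos': array([ 0.20025633, -0.51203083,  0.23081335]), 'ee_rot': array([[ 9.31332828e-01,  3.64169063e-01, -2.38921371e-04],
       [ 3.64169118e-01, -9.31332331e-01,  9.71021848e-04],
       [ 1.31100919e-04, -9.91352308e-04, -9.99999500e-01]]), 'force': array([-0.27647171,  0.21303899, -0.09556362]), 'ft_torque': array([-0.08262721,  0.01224238,  0.02685424]), 'grasp_force': 0.0, 'gripper_width': 0.08561164083448397}
```

View pics/top0.png

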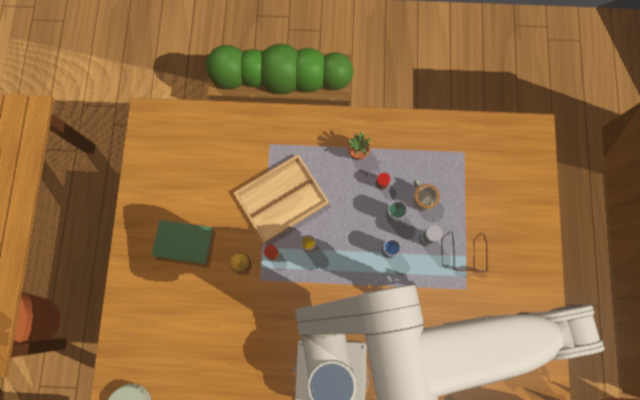

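View pics/side0.png

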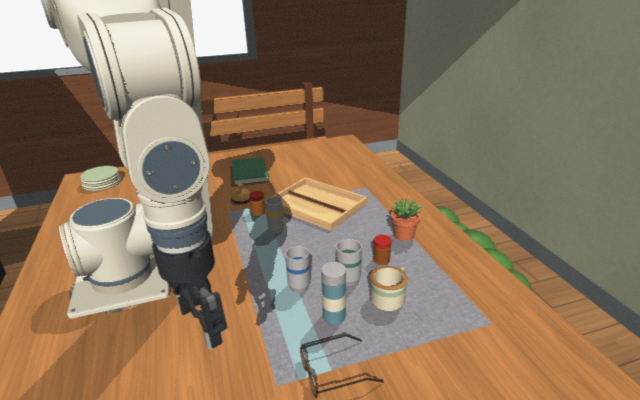

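The top view shows one canister (432,234), two jars (384,180) and (271,252), the liners yellow (309,243), blue (391,247) and green (397,210), the mug (427,196), the tray (280,197), the bell (240,262), the glasses (465,252), the plant (359,147) and the book (183,243). There is also something orange at the arm's edge (380,288). The side view agrees.

```bash
cat > seg.py <<'E'
from h import *
def comps(mask,mn=25):
    n,l,s,c=cv2.connectedComponentsWithStats(mask.astype(np.uint8)); return [(l==i,c[i],s[i]) for i in range(1,n) if s[i,4]>=mn]
def report(f,zmin=.015,zmax=.17):
    P=cloud(f); hsv=cv2.cvtColor(f['color'],cv2.COLOR_RGB2HSV)
    ok=(P[...,2]>zmin)&(P[...,2]<zmax)&(P[...,0]>.15)&(P[...,0]<.95)&(abs(P[...,1])<.65)
    for m,c,s in comps(ok):
        p=P[m]; zt=np.percentile(p[:,2],97); t=p[p[:,2]>zt-.012]
        print(f['n'],'px',c.round(),'n',s[4],'ztop %.3f'%zt,'topc',((t.min(0)+t.max(0))/2)[:2].round(3),'ext',np.ptp(t,axis=0)[:2].round(3),'hsv',np.median(hsv[m],0))
E
python3 - <<'E'
from seg import *
for n in ['top','side']:
    f=look(n); report(f)
    c=cv2.resize(f['color'][110:310,200:500] if n=='top' else f['color'][150:390,190:490],None,fx=2.5,fy=2.5,interpolation=cv2.INTER_CUBIC)
    cv2.imwrite(f'pics/{n}1.png',c[...,::-1])
E
```

```text
top px [359. 146.] n 479 ztop 0.113 topc [ 0.789 -0.067] ext [0.072 0.077] hsv [ 24. 125. 119.]
top px [282. 197.] n 762 ztop 0.034 topc [0.604 0.201] ext [0.324 0.338] hsv [ 17. 120. 193.]
top px [383. 181.] n 186 ztop 0.078 topc [ 0.676 -0.158] ext [0.045 0.046] hsv [  2. 189. 178.]
top px [425. 196.] n 544 ztop 0.079 topc [ 0.622 -0.31 ] ext [0.087 0.084] hsv [ 15.   65.  131.5]
top px [396. 212.] n 379 ztop 0.108 topc [ 0.56  -0.204] ext [0.064 0.065] hsv [60. 20. 89.]
top px [181. 242.] n 1959 ztop 0.031 topc [0.432 0.539] ext [0.145 0.2  ] hsv [50. 79. 82.]
top px [430. 236.] n 342 ztop 0.147 topc [ 0.48  -0.319] ext [0.051 0.054] hsv [  3.  13. 169.]
top px [308. 244.] n 223 ztop 0.106 topc [0.438 0.093] ext [0.05  0.047] hsv [ 19. 132. 113.]
top px [469. 260.] n 129 ztop 0.044 topc [ 0.424 -0.465] ext [0.102 0.118] hsv [ 14.  98. 125.]
top px [390. 249.] n 300 ztop 0.106 topc [ 0.433 -0.186] ext [0.058 0.056] hsv [110.   41.5 110. ]
top px [271. 252.] n 176 ztop 0.078 topc [0.405 0.22 ] ext [0.045 0.045] hsv [  4.  182.5 119. ]
top px [239. 262.] n 289 ztop 0.059 topc [0.368 
[... 308 characters left out ...]
v [ 16. 115. 105.]
side px [405. 218.] n 846 ztop 0.107 topc [ 0.79 -0.07] ext [0.078 0.077] hsv [  9. 152. 153.]
side px [209. 224.] n 101 ztop 0.166 topc [ 0.244 -0.032] ext [0.009 0.007] hsv [ 22.  35. 162.]
side px [382. 247.] n 412 ztop 0.070 topc [ 0.674 -0.159] ext [0.047 0.05 ] hsv [  4.  189.5 138.5]
side px [340. 277.] n 2152 ztop 0.139 topc [ 0.479 -0.32 ] ext [0.053 0.056] hsv [ 17.  15. 158.]
side px [297. 267.] n 908 ztop 0.103 topc [ 0.431 -0.187] ext [0.058 0.062] hsv [ 12.  13. 159.]
side px [388. 285.] n 1315 ztop 0.072 topc [ 0.626 -0.31 ] ext [0.1   0.089] hsv [ 21.  51. 183.]
side px [326. 368.] n 422 ztop 0.041 topc [ 0.424 -0.467] ext [0.107 0.121] hsv [13.  72.5 87. ]
```

View pics/top1.png

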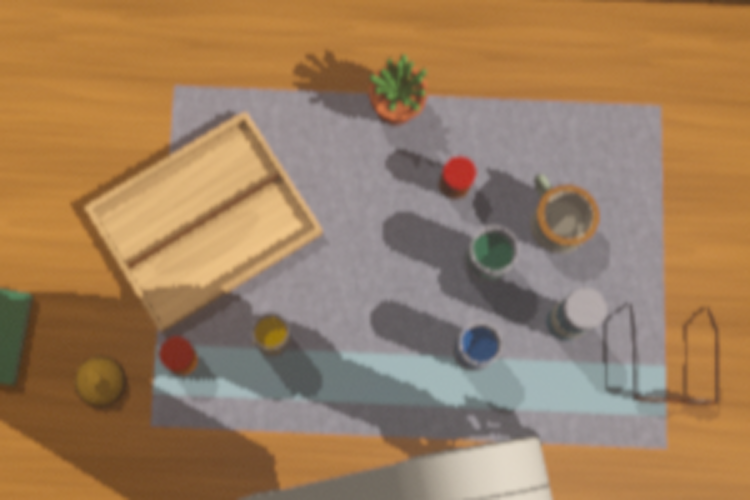

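View pics/side1.png

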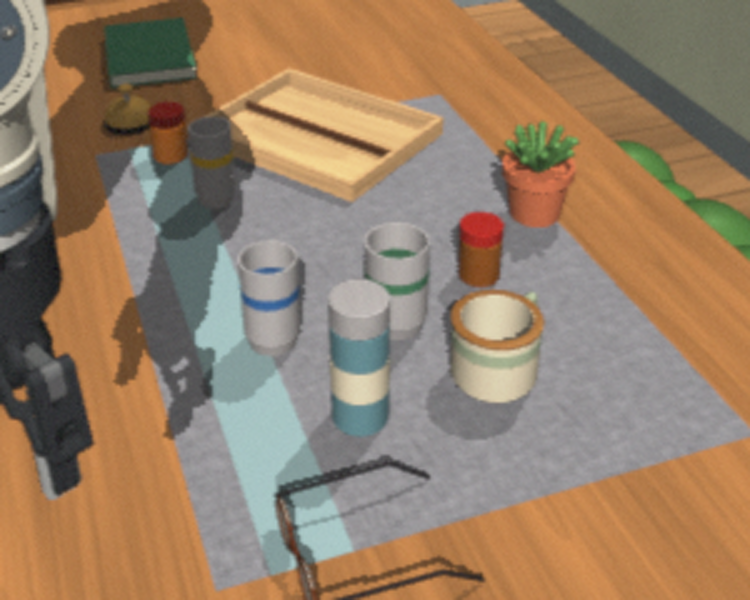

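The crops confirm one canister, two jars, and the mug handle at crop (542,182). Next I turn the tool to yaw 90° (closing along world x) and lift. Then I look again for anything the arm was hiding.

Request:
carry_out --plan '[{"dp": [0,0,-0.005],"dr": [0,0,-8.58]},{"dp": [0,0,-0.005],"dr": [0,0,-8.58]},{"dp": [0,0,-0.005],"dr": [0,0,-8.58]},{"dp": [0,0,-0.005],"dr": [0,0,-8.58]},{"dp": [0,0,-0.005],"dr": [0,0,-8.58]},{"dp": [0,0,-0.005],"dr": [0,0,-8.58]},{"dp": [0,0,-0.005],"dr": [0,0,-8.58]},{"dp": [0,0,-0.005],"dr": [0,0,-8.58]},{"dp": [0,0,0],"dr": [0,0,0]}]' --newtons 40

```text
$.plan[0]: bad value
```

Request:
carry_out --plan '[{"dp": [0.024,0.035,0]},{"dp": [0.024,0.035,0]},{"dp": [0.024,0.035,0]},{"dp": [0.024,0.035,0]},{"dp": [0.024,0.035,0]},{"dp": [0.024,0.035,0]},{"dp": [0.024,0.035,0]},{"dp": [0.024,0.035,0]},{"dp": [0,0,0]},{"dp": [0,0,0]}]'

```text
$.plan[0]: bad value
```

```bash
python3 - <<'E'
from seg import *
o=get_obs(); print(o['eef_pos'].round(4),o['ee_rot'].round(3).tolist(),o['gripper_width'],o['joint_pos'].round(2))
f=look('top'); report(f); save(f,'top2.png')
P=cloud(f)
# tray: corners by ray casting the rim outline (z=.026)
hsv=cv2.cvtColor(f['color'],cv2.COLOR_RGB2HSV)
X=onplane(f,*np.meshgrid(np.arange(640),np.arange(400)),.026)
reg=(abs(X[...,0]-.6)<.22)&(abs(X[...,1]-.2)<.22)
m=reg&(hsv[...,0]>8)&(hsv[...,0]<25)&(hsv[...,1]>60)&(hsv[...,2]>110)
c=max(comps(m),key=lambda t:t[2][4])[0].astype(np.uint8)
ct=max(cv2.findContours(c,cv2.RETR_EXTERNAL,cv2.CHAIN_APPROX_NONE)[0],key=cv2.contourArea)[:,0]
w=onplane(f,ct[:,0],ct[:,1],.026)[:,:2]
print('outline',cv2.minAreaRect((w*1000).astype(np.float32)))
t=P[reg&(P[...,2]>.02)&(P[...,2]<.05)][:,:2]
print('depth',cv2.minAreaRect((t*1000).astype(np.float32)))
s=reg&(hsv[...,2]<110)&(cv2.morphologyEx(c,cv2.MORPH_CLOSE,np.ones((9,9)))>0)
for a,b,st in comps(s,15):
    q=onplane(f,*np.nonzero(a)[::-1],.018)[:,:2]; print('strip',cv2.minAreaRect((q*1000).astype(np.float32)),st[4])
E
```

```text
[ 0.2003 -0.5121  0.231 ] [[0.931, 0.364, -0.0], [0.364, -0.931, 0.001], [0.0, -0.001, -1.0]] 0.08505770243700522 [-1.35  0.26  0.02  1.33  0.    1.42]
top px [359. 146.] n 478 ztop 0.113 topc [ 0.792 -0.067] ext [0.078 0.077] hsv [ 24. 125. 120.]
top px [281. 198.] n 699 ztop 0.035 topc [0.605 0.201] ext [0.321 0.336] hsv [ 17. 119. 195.]
top px [383. 181.] n 191 ztop 0.078 topc [ 0.676 -0.158] ext [0.045 0.045] hsv [  2. 190. 178.]
top px [425. 196.] n 546 ztop 0.078 topc [ 0.623 -0.31 ] ext [0.089 0.085] hsv [ 15.   63.  132.5]
top px [293. 191.] n 26 ztop 0.027 topc [0.63  0.156] ext [0.034 0.049] hsv [ 13.  140.  133.5]
top px [273. 203.] n 55 ztop 0.026 topc [0.585 0.227] ext [0.063 0.08 ] hsv [ 14. 143. 136.]
top px [396. 212.] n 385 ztop 0.108 topc [ 0.56  -0.204] ext [0.064 0.064] hsv [58. 19. 88.]
top px [182. 242.] n 1948 ztop 0.031 topc [0.433 0.54 ] ext [0.146 0.201] hsv [50. 79. 82.]
top px [430. 236.] n 344 ztop 0.146 topc [ 0.479 -0.318] ext [0.051 0.056] hsv [  3.   14.  168.5]
top px [308. 244.] n 222 ztop 0.109 topc [0.437 0.093] ext [0.05  0.048] hsv [ 19. 132. 112.]
top px [469. 261.] n 133 ztop 0.045 topc [ 0.427 -0.465] ext [0.11  0.116] hsv [ 13. 115. 126.]
top px [390. 249.] n 303 ztop 0.108 topc [ 0.433 -0.187] ext [0.057 0.057] hsv [110.  42. 110.]
top px [271. 252.] n 173 ztop 0.078 topc [0.405 0.221] ext [0.046 0.044] hsv [  4. 182. 119.]
top px [239. 262.] n 280 ztop 0.059 topc [0.367 0.332] ext [0.018 0.017] hsv [ 18.  177.  121.5]
top px [297. 321.] n 51 ztop 0.168 topc [0.184 0.11 ] ext [0.063 0.016] hsv [ 16.  55. 111.]
outline ((600.0040283203125, 201.27926635742188), (439.885986328125, 437.4382019042969), 0.01292358711361885)
depth ((573.4765014648438, 199.63880920410156), (381.2709045410156, 335.7406005859375), 1.7974402904510498)
strip ((395.3664245605469, 314.3392333984375), (45.82087707519531, 12.957036972045898), 52.12343215942383) 29
```

View pics/top2.png

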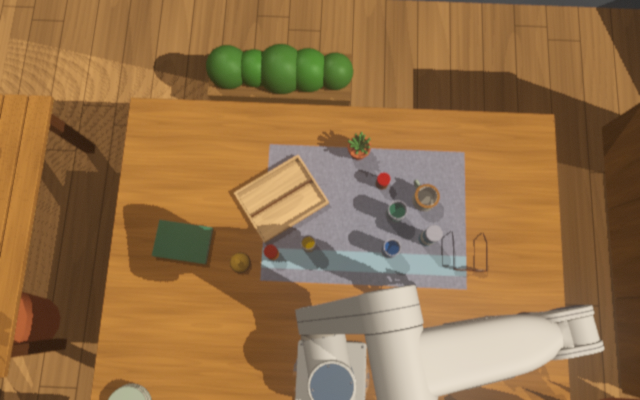

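The picture is unchanged because the move was refused: each row probably needs every field. I'll resend it with the gripper value included.

Request:
carry_out --plan '[{"dp": [0,0,-0.005],"dr": [0,0,-8.58],"gripper": 0.085},{"dp": [0,0,-0.005],"dr": [0,0,-8.58],"gripper": 0.085},{"dp": [0,0,-0.005],"dr": [0,0,-8.58],"gripper": 0.085},{"dp": [0,0,-0.005],"dr": [0,0,-8.58],"gripper": 0.085},{"dp": [0,0,-0.005],"dr": [0,0,-8.58],"gripper": 0.085},{"dp": [0,0,-0.005],"dr": [0,0,-8.58],"gripper": 0.085},{"dp": [0,0,-0.005],"dr": [0,0,-8.58],"gripper": 0.085},{"dp": [0,0,-0.005],"dr": [0,0,-8.58],"gripper": 0.085},{"dp": [0,0,0],"dr": [0,0,0],"gripper": 0.085}]' --newtons 40

```text
time: 1.2
eef_pos: [0.2004, -0.5124, 0.2718]
ee_rot: [[-0.002, 1.0, 0.0], [1.0, 0.002, -0.001], [-0.001, 0.0, -1.0]]
force: [-0.5, 0.4, 0.3]
gripper_width: 0.085
grasp_force: 0.0
```

Request:
carry_out --plan '[{"dp": [0.024,0.035,0],"dr": [0,0,0],"gripper": 0.085},{"dp": [0.024,0.035,0],"dr": [0,0,0],"gripper": 0.085},{"dp": [0.024,0.035,0],"dr": [0,0,0],"gripper": 0.085},{"dp": [0.024,0.035,0],"dr": [0,0,0],"gripper": 0.085},{"dp": [0.024,0.035,0],"dr": [0,0,0],"gripper": 0.085},{"dp": [0.024,0.035,0],"dr": [0,0,0],"gripper": 0.085},{"dp": [0.024,0.035,0],"dr": [0,0,0],"gripper": 0.085},{"dp": [0.024,0.035,0],"dr": [0,0,0],"gripper": 0.085},{"dp": [0,0,0],"dr": [0,0,0],"gripper": 0.085},{"dp": [0,0,0],"dr": [0,0,0],"gripper": 0.085}]'

```text
time: 2.2
eef_pos: [0.4809, -0.3194, 0.2707]
ee_rot: [[0.001, 1.0, -0.001], [1.0, -0.001, 0.0], [0.0, -0.001, -1.0]]
force: [-0.6, -0.1, -1.0]
gripper_width: 0.0849
grasp_force: 0.0
```

```bash
cat >> seg.py <<'E'
def tray():
    f=look('top'); P=cloud(f); ok=(P[...,2]>.02)&(P[...,2]<.05)&(abs(P[...,0]-.6)<.19)&(abs(P[...,1]-.2)<.19)
    ok=max(comps(ok),key=lambda t:t[2][4])[0]
    p=np.stack(np.nonzero(ok)[::-1],1).astype(float); w=onplane(f,p[:,0],p[:,1],.026)[:,:2]
    return cv2.minAreaRect((w*1000).astype(np.float32))
E
python3 - <<'E'
from seg import *
o=get_obs(); print(o['time'],o['eef_pos'].round(4),o['ee_rot'].round(3).tolist(),o['gripper_width'],o['joint_pos'].round(2))
print(tray())
f=look('top'); report(f); f=look('side'); report(f)
E
```

```text
2.2 [ 0.4809 -0.3194  0.2707] [[0.001, 1.0, -0.001], [1.0, -0.001, 0.0], [0.0, -0.001, -1.0]] 0.08489843330201852 [-0.73  0.3   0.18  1.45 -0.    0.84]
((603.7445068359375, 200.14964294433594), (211.9539794921875, 270.23419189453125), 34.75228500366211)
top px [359. 146.] n 476 ztop 0.113 topc [ 0.794 -0.067] ext [0.083 0.077] hsv [ 24.5 126.  115. ]
top px [281. 198.] n 671 ztop 0.034 topc [0.606 0.201] ext [0.321 0.337] hsv [ 16. 119. 182.]
top px [383. 181.] n 188 ztop 0.078 topc [ 0.676 -0.159] ext [0.047 0.046] hsv [  2. 192. 174.]
top px [425. 196.] n 539 ztop 0.080 topc [ 0.621 -0.31 ] ext [0.087 0.085] hsv [ 15.  64. 129.]
top px [299. 187.] n 29 ztop 0.027 topc [0.645 0.14 ] ext [0.042 0.052] hsv [ 13. 127.  92.]
top px [272. 203.] n 74 ztop 0.025 topc [0.585 0.229] ext [0.079 0.111] hsv [ 14.  139.5 131.5]
top px [396. 212.] n 384 ztop 0.108 topc [ 0.561 -0.203] ext [0.065 0.064] hsv [49.  23.  88.5]
top px [182. 242.] n 1964 ztop 0.031 topc [0.433 0.54 ] ext [0.146 0.198] hsv [55. 80. 79.]
top px [308. 244.] n 220 ztop 0.107 topc [0.437 0.093] ext [0.05  0.047] hsv [ 19. 1
[... 842 characters left out ...]
 16. 110. 217.]
side px [405. 218.] n 848 ztop 0.107 topc [ 0.79  -0.068] ext [0.079 0.078] hsv [  9. 152. 167.]
side px [333. 218.] n 163 ztop 0.026 topc [0.621 0.07 ] ext [0.141 0.087] hsv [ 16. 109. 129.]
side px [382. 247.] n 414 ztop 0.070 topc [ 0.674 -0.161] ext [0.047 0.049] hsv [  3.  189.  152.5]
side px [340. 277.] n 2148 ztop 0.139 topc [ 0.478 -0.319] ext [0.053 0.058] hsv [ 17.  14. 174.]
side px [297. 267.] n 910 ztop 0.103 topc [ 0.432 -0.186] ext [0.059 0.06 ] hsv [ 13.  12. 175.]
side px [388. 285.] n 1316 ztop 0.072 topc [ 0.625 -0.31 ] ext [0.098 0.087] hsv [ 22.   48.  200.5]
side px [326. 368.] n 420 ztop 0.040 topc [ 0.424 -0.467] ext [0.107 0.121] hsv [13.  72.5 93.5]
```

Only one canister and two jars are present. The tray centre is (0.604, 0.200) with yaw 34.8°. I'll go down on the canister and grip it.

Request:
carry_out --plan '[{"dp": [0,-0.002,0.04],"dr": [0,0,0],"gripper": 0.085},{"dp": [0,0,0.04],"dr": [0,0,0],"gripper": 0.085},{"dp": [0,0,0.04],"dr": [0,0,0],"gripper": 0.085},{"dp": [0,0,0.04],"dr": [0,0,0],"gripper": 0.085},{"dp": [0,0,0.01],"dr": [0,0,0],"gripper": 0.085},{"dp": [0,0,0],"dr": [0,0,0],"gripper": 0.085},{"dp": [0,0,0],"dr": [0,0,0],"gripper": 0.045},{"dp": [0,0,0],"dr": [0,0,0],"gripper": 0.045},{"dp": [0,0,0],"dr": [0,0,0],"gripper": 0.045},{"dp": [0,0,0],"dr": [0,0,0],"gripper": 0.045},{"dp": [0,0,0],"dr": [0,0,0],"gripper": 0.045},{"dp": [0,0,0],"dr": [0,0,0],"gripper": 0.045}]' --newtons 40

```text
time: 3.55
eef_pos: [0.4793, -0.3211, 0.1035]
ee_rot: [[-0.0, 1.0, 0.003], [1.0, 0.0, -0.003], [-0.003, 0.003, -1.0]]
force: [-0.3, -0.0, 7.0]
gripper_width: 0.0534
grasp_force: 40.9
```

Request:
carry_out --plan '[{"dp": [0,0,-0.02],"dr": [0,0,0],"gripper": 0.045},{"dp": [0,0,-0.04],"dr": [0,0,0],"gripper": 0.045},{"dp": [0,0,-0.04],"dr": [0,0,0],"gripper": 0.045},{"dp": [0,0,-0.04],"dr": [0,0,0],"gripper": 0.045},{"dp": [0,0,-0.02],"dr": [0,0,0],"gripper": 0.045},{"dp": [0.02,0.006,0],"dr": [0,0,0],"gripper": 0.045},{"dp": [0.035,0.01,0],"dr": [0,0,0],"gripper": 0.045},{"dp": [0.04,0.012,0],"dr": [0,0,0],"gripper": 0.045},{"dp": [0.04,0.012,0],"dr": [0,0,0],"gripper": 0.045},{"dp": [0.04,0.012,0],"dr": [0,0,0],"gripper": 0.045},{"dp": [0.04,0.012,0],"dr": [0,0,0],"gripper": 0.045},{"dp": [0.04,0.012,0],"dr": [0,0,0],"gripper": 0.045}]'

```text
time: 4.75
eef_pos: [0.5545, -0.0634, 0.2622]
ee_rot: [[0.0, 1.0, 0.001], [1.0, -0.0, -0.0], [-0.0, 0.001, -1.0]]
force: [0.0, -1.0, -3.5]
gripper_width: 0.0531
grasp_force: 43.3
```

Request:
carry_out --plan '[{"dp": [0.04,0.012,0],"dr": [0,0,0],"gripper": 0.045},{"dp": [0.04,0.012,0],"dr": [0,0,0],"gripper": 0.045},{"dp": [0.04,0.012,0],"dr": [0,0,0],"gripper": 0.045},{"dp": [0.04,0.012,0],"dr": [0,0,0],"gripper": 0.045},{"dp": [0.04,0.012,0],"dr": [0,0,0],"gripper": 0.045},{"dp": [0.04,0.012,0],"dr": [0,0,0],"gripper": 0.045},{"dp": [0.035,0.012,0],"dr": [0,0,0],"gripper": 0.045},{"dp": [0.02,0.006,0],"dr": [0,0,0],"gripper": 0.045},{"dp": [0,0,0],"dr": [0,0,0],"gripper": 0.045},{"dp": [0,0,0],"dr": [0,0,0],"gripper": 0.045}]'

```text
time: 5.75
eef_pos: [0.6441, 0.23, 0.2613]
ee_rot: [[-0.001, 1.0, -0.0], [1.0, 0.001, -0.0], [-0.0, -0.0, -1.0]]
force: [0.3, -0.4, -2.3]
gripper_width: 0.0528
grasp_force: 43.3
```

Request:
carry_out --plan '[{"dp": [0,0,0.035],"dr": [0,0,0],"gripper": 0.045},{"dp": [0,0,0.035],"dr": [0,0,0],"gripper": 0.045},{"dp": [0,0,0.035],"dr": [0,0,0],"gripper": 0.045},{"dp": [0,0,0.025],"dr": [0,0,0],"gripper": 0.045},{"dp": [0,0,0.01],"dr": [0,0,0],"gripper": 0.045},{"dp": [0,0,0.004],"dr": [0,0,0],"gripper": 0.045},{"dp": [0,0,0.002],"dr": [0,0,0],"gripper": 0.045},{"dp": [0,0,0],"dr": [0,0,0],"gripper": 0.045},{"dp": [0,0,0],"dr": [0,0,0],"gripper": 0.045}]'

```text
time: 6.65
eef_pos: [0.6449, 0.2298, 0.1166]
ee_rot: [[0.0, 1.0, 0.002], [1.0, -0.0, 0.0], [0.0, 0.002, -1.0]]
force: [0.3, 0.4, -2.2]
gripper_width: 0.0532
grasp_force: 43.3
```

Request:
carry_out --plan '[{"dp": [0,0,0.002],"dr": [0,0,0],"gripper": 0.045},{"dp": [0,0,0.001],"dr": [0,0,0],"gripper": 0.045},{"dp": [0,0,0.001],"dr": [0,0,0],"gripper": 0.045},{"dp": [0,0,0.001],"dr": [0,0,0],"gripper": 0.045},{"dp": [0,0,0],"dr": [0,0,0],"gripper": 0.045},{"dp": [0,0,0],"dr": [0,0,0],"gripper": 0.045}]'

```text
time: 7.25
eef_pos: [0.6444, 0.2298, 0.1106]
ee_rot: [[-0.0, 1.0, 0.0], [1.0, 0.0, 0.0], [0.0, 0.0, -1.0]]
force: [-1.3, 0.0, 0.3]
gripper_width: 0.053
grasp_force: 43.4
```

Contact. Release and rise, then check.

Request:
carry_out --plan '[{"dp": [0,0,0],"dr": [0,0,0],"gripper": 0.06},{"dp": [0,0,0],"dr": [0,0,0],"gripper": 0.07},{"dp": [0,0,0],"dr": [0,0,0],"gripper": 0.085},{"dp": [0,0,0],"dr": [0,0,0],"gripper": 0.085},{"dp": [0,0,0],"dr": [0,0,0],"gripper": 0.085},{"dp": [0,0,-0.01],"dr": [0,0,0],"gripper": 0.085},{"dp": [0,0,-0.03],"dr": [0,0,0],"gripper": 0.085},{"dp": [0,0,-0.04],"dr": [0,0,0],"gripper": 0.085},{"dp": [0,0,-0.03],"dr": [0,0,0],"gripper": 0.085}]'

```text
time: 8.15
eef_pos: [0.6445, 0.2298, 0.2235]
ee_rot: [[-0.0, 1.0, 0.002], [1.0, 0.0, 0.001], [0.001, 0.002, -1.0]]
force: [1.4, -0.3, 0.9]
gripper_width: 0.085
grasp_force: 0.0
```

Request:
carry_out --plan '[{"dp": [0,-0.04,0],"dr": [0,0,0],"gripper": 0.085},{"dp": [0,-0.04,0],"dr": [0,0,0],"gripper": 0.085},{"dp": [-0.003,-0.04,0],"dr": [0,0,0],"gripper": 0.085},{"dp": [-0.003,-0.04,0],"dr": [0,0,0],"gripper": 0.085},{"dp": [-0.003,-0.04,0],"dr": [0,0,0],"gripper": 0.085},{"dp": [0,-0.038,0],"dr": [0,0,0],"gripper": 0.085},{"dp": [0,0,0],"dr": [0,0,0],"gripper": 0.085},{"dp": [0,0,0],"dr": [0,0,0],"gripper": 0.085}]'

```text
time: 8.95
eef_pos: [0.4062, 0.221, 0.2216]
ee_rot: [[-0.001, 1.0, 0.002], [1.0, 0.001, 0.001], [0.001, 0.002, -1.0]]
force: [1.3, -0.5, 0.1]
gripper_width: 0.0851
grasp_force: 0.0
```

```bash
python3 - <<'E'
from seg import *
for n in ['top','side']: report(look(n))
f=look('wrist'); save(f,'w1.png')
E
```

```text
top px [359. 146.] n 479 ztop 0.112 topc [ 0.792 -0.067] ext [0.08  0.077] hsv [ 25. 126. 112.]
top px [282. 188.] n 836 ztop 0.153 topc [0.643 0.231] ext [0.055 0.051] hsv [ 16. 105. 176.]
top px [383. 181.] n 186 ztop 0.077 topc [ 0.675 -0.158] ext [0.046 0.046] hsv [  2. 192. 170.]
top px [285. 196.] n 92 ztop 0.025 topc [0.616 0.186] ext [0.111 0.15 ] hsv [ 13.  132.  127.5]
top px [425. 196.] n 544 ztop 0.079 topc [ 0.626 -0.31 ] ext [0.095 0.085] hsv [ 15.  67. 125.]
top px [396. 212.] n 380 ztop 0.108 topc [ 0.561 -0.204] ext [0.064 0.064] hsv [60. 20. 88.]
top px [181. 242.] n 1967 ztop 0.031 topc [0.432 0.539] ext [0.147 0.201] hsv [ 64.  86. 124.]
top px [308. 244.] n 223 ztop 0.108 topc [0.437 0.093] ext [0.051 0.048] hsv [ 19.  98. 140.]
top px [390. 249.] n 303 ztop 0.107 topc [ 0.432 -0.186] ext [0.058 0.056] hsv [111.  40. 104.]
top px [276. 251.] n 39 ztop 0.078 topc [0.409 0.205] ext [0.03  0.014] hsv [  4. 139. 169.]
top px [468. 267.] n 92 ztop 0.046 topc [ 0.402 -0.464] ext [0.058 0.115] hsv [ 13.  80. 119.]
side px [249. 169.] n 697 ztop 0.023 topc [0.43  0.542] ext [0.147 0.212] hsv [ 70. 101. 144.]
side px [296. 197.] n 2200 ztop 0.143 topc [0.644 0.229] ext [0.053 0.057] hsv [ 17.   90.5 199. ]
side px [405. 218.] n 848 ztop 0.106 topc [ 0.794 -0.067] ext [0.084 0.081] hsv [  9. 152. 173.]
side px [381. 247.] n 413 ztop 0.069 topc [ 0.675 -0.159] ext [0.047 0.051] hsv [  3. 189. 157.]
side px [348. 260.] n 1008 ztop 0.102 topc [ 0.56  -0.203] ext [0.066 0.069] hsv [ 12.  13. 179.]
side px [297. 267.] n 911 ztop 0.102 topc [ 0.431 -0.186] ext [0.058 0.062] hsv [ 13.  13. 180.]
side px [388. 285.] n 1313 ztop 0.072 topc [ 0.622 -0.31 ] ext [0.091 0.09 ] hsv [ 22.  47. 207.]
side px [326. 368.] n 421 ztop 0.040 topc [ 0.423 -0.466] ext [0.104 0.12 ] hsv [ 13.  72. 101.]
```

View pics/w1.png

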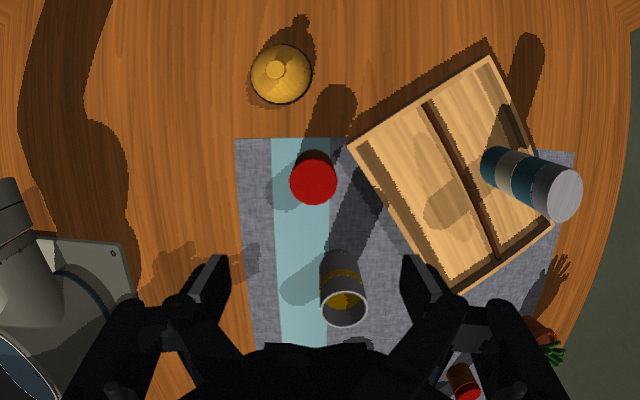

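The canister stands upright in the back row (wrist px 520,180). The first jar is right below the gripper (313,180), so I grip it.

Request:
carry_out --plan '[{"dp": [0,-0.001,0.04],"dr": [0,0,0],"gripper": 0.07},{"dp": [0,0,0.04],"dr": [0,0,0],"gripper": 0.07},{"dp": [0,0,0.04],"dr": [0,0,0],"gripper": 0.07},{"dp": [0,0,0.04],"dr": [0,0,0],"gripper": 0.07},{"dp": [0,0,0.024],"dr": [0,0,0],"gripper": 0.07},{"dp": [0,0,0],"dr": [0,0,0],"gripper": 0.07},{"dp": [0,0,0],"dr": [0,0,0],"gripper": 0.04},{"dp": [0,0,0],"dr": [0,0,0],"gripper": 0.04},{"dp": [0,0,0],"dr": [0,0,0],"gripper": 0.04},{"dp": [0,0,0],"dr": [0,0,0],"gripper": 0.04},{"dp": [0,0,0],"dr": [0,0,0],"gripper": 0.04},{"dp": [0,0,0],"dr": [0,0,0],"gripper": 0.04}]'

```text
time: 10.3
eef_pos: [0.4063, 0.2211, 0.0374]
ee_rot: [[-0.0, 1.0, 0.003], [1.0, 0.0, 0.001], [0.001, 0.003, -1.0]]
force: [0.5, -0.3, 7.6]
gripper_width: 0.0468
grasp_force: 42.0
```

Request:
carry_out --plan '[{"dp": [0,0,-0.03],"dr": [0,0,0],"gripper": 0.04},{"dp": [0,0,-0.05],"dr": [0,0,0],"gripper": 0.04},{"dp": [0,0.03,0],"dr": [0,0,0],"gripper": 0.04},{"dp": [0,0.035,0],"dr": [0,0,0],"gripper": 0.04},{"dp": [0,0.035,0],"dr": [0,0,0],"gripper": 0.04},{"dp": [0,0.022,0],"dr": [0,0,0],"gripper": 0.04},{"dp": [0,0,0.03],"dr": [0,0,0],"gripper": 0.04},{"dp": [0,0,0.03],"dr": [0,0,0],"gripper": 0.04},{"dp": [0,0,0.008],"dr": [0,0,0],"gripper": 0.04},{"dp": [0,0,0.002],"dr": [0,0,0],"gripper": 0.04},{"dp": [0,0,0],"dr": [0,0,0],"gripper": 0.04},{"dp": [0,0,0],"dr": [0,0,0],"gripper": 0.04}]'

```text
time: 11.5
eef_pos: [0.528, 0.2211, 0.0478]
ee_rot: [[-0.0, 1.0, 0.002], [1.0, 0.0, 0.001], [0.001, 0.002, -1.0]]
force: [-0.3, 0.3, -1.8]
gripper_width: 0.0469
grasp_force: 42.3
```

Request:
carry_out --plan '[{"dp": [0,0,0.002],"dr": [0,0,0],"gripper": 0.04},{"dp": [0,0,0.001],"dr": [0,0,0],"gripper": 0.04},{"dp": [0,0,0],"dr": [0,0,0],"gripper": 0.04},{"dp": [0,0,0],"dr": [0,0,0],"gripper": 0.04}]'

```text
time: 11.9
eef_pos: [0.5278, 0.221, 0.0445]
ee_rot: [[-0.0, 1.0, 0.002], [1.0, 0.0, 0.001], [0.001, 0.002, -1.0]]
force: [-1.0, 0.3, 5.9]
gripper_width: 0.047
grasp_force: 43.1
```

Request:
carry_out --plan '[{"dp": [0,0,0],"dr": [0,0,0],"gripper": 0.055},{"dp": [0,0,0],"dr": [0,0,0],"gripper": 0.07},{"dp": [0,0,0],"dr": [0,0,0],"gripper": 0.07},{"dp": [0,0,0],"dr": [0,0,0],"gripper": 0.07},{"dp": [0,0,-0.03],"dr": [0,0,0],"gripper": 0.07},{"dp": [0,0,-0.05],"dr": [0,0,0],"gripper": 0.07},{"dp": [0,0,-0.05],"dr": [0,0,0],"gripper": 0.07},{"dp": [0,0,-0.04],"dr": [0,0,0],"gripper": 0.07}]'

```text
time: 12.7
eef_pos: [0.5274, 0.2208, 0.2162]
ee_rot: [[-0.0, 1.0, 0.002], [1.0, -0.0, 0.0], [0.0, 0.002, -1.0]]
force: [1.2, 0.5, -0.2]
gripper_width: 0.0701
grasp_force: 0.0
```

Request:
carry_out --plan '[{"dp": [-0.038,0.0147,0],"dr": [0,0,0],"gripper": 0.075},{"dp": [-0.038,0.0147,0],"dr": [0,0,0],"gripper": 0.075},{"dp": [-0.038,0.0147,0],"dr": [0,0,0],"gripper": 0.075},{"dp": [-0.038,0.0147,0],"dr": [0,0,0],"gripper": 0.075},{"dp": [-0.038,0.0147,0],"dr": [0,0,0],"gripper": 0.075},{"dp": [-0.038,0.0147,0],"dr": [0,0,0],"gripper": 0.075},{"dp": [-0.038,0.0147,0],"dr": [0,0,0],"gripper": 0.075},{"dp": [-0.038,0.0147,0],"dr": [0,0,0],"gripper": 0.075},{"dp": [-0.038,0.0147,0],"dr": [0,0,0],"gripper": 0.075},{"dp": [-0.038,0.0147,0],"dr": [0,0,0],"gripper": 0.075},{"dp": [0,0,0],"dr": [0,0,0],"gripper": 0.075},{"dp": [0,0,0],"dr": [0,0,0],"gripper": 0.075}]'

```text
time: 13.9
eef_pos: [0.6742, -0.1602, 0.2123]
ee_rot: [[0.002, 1.0, -0.001], [1.0, -0.002, 0.001], [0.001, -0.001, -1.0]]
force: [0.3, 0.4, -0.1]
gripper_width: 0.0748
grasp_force: 0.0
```

```bash
python3 - <<'E'
from seg import *
o=get_obs(); print(o['time'],o['eef_pos'].round(4))
for n in ['top','side']: report(look(n))
E
```

```text
13.9 [ 0.6742 -0.1602  0.2123]
top px [359. 146.] n 479 ztop 0.113 topc [ 0.792 -0.067] ext [0.075 0.077] hsv [ 25. 118. 118.]
top px [279. 193.] n 1039 ztop 0.151 topc [0.645 0.231] ext [0.055 0.051] hsv [ 16. 112. 177.]
top px [425. 197.] n 543 ztop 0.079 topc [ 0.621 -0.31 ] ext [0.088 0.085] hsv [ 15.  62. 132.]
top px [273. 217.] n 191 ztop 0.084 topc [0.528 0.221] ext [0.046 0.046] hsv [  4. 198. 179.]
top px [182. 242.] n 1957 ztop 0.032 topc [0.433 0.54 ] ext [0.146 0.2  ] hsv [55. 80. 79.]
top px [468. 260.] n 130 ztop 0.044 topc [ 0.429 -0.465] ext [0.113 0.117] hsv [ 13.  85. 112.]
top px [395. 249.] n 135 ztop 0.107 topc [ 0.43  -0.197] ext [0.054 0.034] hsv [112.  21. 116.]
top px [239. 262.] n 282 ztop 0.060 topc [0.368 0.332] ext [0.017 0.017] hsv [ 20.  180.  193.5]
side px [249. 168.] n 689 ztop 0.023 topc [0.43  0.541] ext [0.146 0.207] hsv [70. 97. 61.]
side px [306. 196.] n 1971 ztop 0.144 topc [0.643 0.231] ext [0.051 0.057] hsv [ 16.  78. 138.]
side px [173. 193.] n 50 ztop 0.169 topc [0.165 0.15 ] ext [0.028 0.076] hsv [21.  36.5 66. ]
side px [240. 193.] n 178 ztop 0.055 topc [0.367 0.331] ext [0.018 0.023] hsv [ 18. 158. 195.]
side px [405. 218.] n 850 ztop 0.107 topc [ 0.792 -0.069] ext [0.082 0.076] hsv [  9. 152. 125.]
side px [381. 247.] n 415 ztop 0.070 topc [ 0.674 -0.161] ext [0.048 0.047] hsv [  4. 191. 113.]
side px [348. 260.] n 1012 ztop 0.102 topc [ 0.56  -0.203] ext [0.065 0.068] hsv [ 13.   13.  128.5]
side px [297. 267.] n 906 ztop 0.103 topc [ 0.431 -0.188] ext [0.057 0.061] hsv [ 13.  13. 130.]
side px [388. 286.] n 1316 ztop 0.072 topc [ 0.62 -0.31] ext [0.087 0.087] hsv [ 20.  53. 150.]
side px [326. 368.] n 421 ztop 0.040 topc [ 0.424 -0.467] ext [0.106 0.121] hsv [13. 71. 67.]
```

Request:
carry_out --plan '[{"dp": [0,0,0.04],"dr": [0,0,0],"gripper": 0.07},{"dp": [0,0,0.04],"dr": [0,0,0],"gripper": 0.07},{"dp": [0,0,0.04],"dr": [0,0,0],"gripper": 0.07},{"dp": [0,0,0.035],"dr": [0,0,0],"gripper": 0.07},{"dp": [0,0,0.02],"dr": [0,0,0],"gripper": 0.07},{"dp": [0,0,0],"dr": [0,0,0],"gripper": 0.07},{"dp": [0,0,0],"dr": [0,0,0],"gripper": 0.04},{"dp": [0,0,0],"dr": [0,0,0],"gripper": 0.04},{"dp": [0,0,0],"dr": [0,0,0],"gripper": 0.04},{"dp": [0,0,0],"dr": [0,0,0],"gripper": 0.04},{"dp": [0,0,0],"dr": [0,0,0],"gripper": 0.04},{"dp": [0,0,0],"dr": [0,0,0],"gripper": 0.04}]'

```text
time: 15.2
eef_pos: [0.6754, -0.1592, 0.0406]
ee_rot: [[-0.0, 1.0, 0.003], [1.0, 0.0, -0.001], [-0.001, 0.003, -1.0]]
force: [-0.5, 2.9, 7.0]
gripper_width: 0.0471
grasp_force: 42.1
```

Request:
carry_out --plan '[{"dp": [0,0,-0.02],"dr": [0,0,0],"gripper": 0.04},{"dp": [0,0,-0.04],"dr": [0,0,0],"gripper": 0.04},{"dp": [0,0,-0.04],"dr": [0,0,0],"gripper": 0.04},{"dp": [0,0,-0.04],"dr": [0,0,0],"gripper": 0.04},{"dp": [0.035,-0.01,0],"dr": [0,0,0],"gripper": 0.04},{"dp": [0.035,-0.01,0],"dr": [0,0,0],"gripper": 0.04},{"dp": [0.035,-0.01,0],"dr": [0,0,0],"gripper": 0.04},{"dp": [0.035,-0.01,0],"dr": [0,0,0],"gripper": 0.04},{"dp": [0.035,-0.01,0],"dr": [0,0,0],"gripper": 0.04},{"dp": [0.035,-0.01,0],"dr": [0,0,0],"gripper": 0.04},{"dp": [0.035,-0.01,0],"dr": [0,0,0],"gripper": 0.04},{"dp": [0.036,-0.008,0],"dr": [0,0,0],"gripper": 0.04}]'

```text
time: 16.4
eef_pos: [0.5956, 0.123, 0.1791]
ee_rot: [[0.0, 1.0, 0.001], [1.0, -0.0, -0.0], [-0.0, 0.001, -1.0]]
force: [0.7, 0.2, -2.1]
gripper_width: 0.0469
grasp_force: 42.0
```

Request:
carry_out --plan '[{"dp": [0,0,0],"dr": [0,0,0],"gripper": 0.04},{"dp": [0,0,0.04],"dr": [0,0,0],"gripper": 0.04},{"dp": [0,0,0.04],"dr": [0,0,0],"gripper": 0.04},{"dp": [0,0,0.03],"dr": [0,0,0],"gripper": 0.04},{"dp": [0,0,0.015],"dr": [0,0,0],"gripper": 0.04},{"dp": [0,0,0.003],"dr": [0,0,0],"gripper": 0.04},{"dp": [0,0,0],"dr": [0,0,0],"gripper": 0.04},{"dp": [0,0,0],"dr": [0,0,0],"gripper": 0.04}]'

```text
time: 17.2
eef_pos: [0.5972, 0.1216, 0.0517]
ee_rot: [[0.0, 1.0, 0.002], [1.0, -0.0, 0.0], [0.0, 0.002, -1.0]]
force: [-0.1, 0.4, -1.2]
gripper_width: 0.0468
grasp_force: 42.0
```

Request:
carry_out --plan '[{"dp": [0,0,0.002],"dr": [0,0,0],"gripper": 0.04},{"dp": [0,0,0.002],"dr": [0,0,0],"gripper": 0.04},{"dp": [0,0,0.001],"dr": [0,0,0],"gripper": 0.04},{"dp": [0,0,0],"dr": [0,0,0],"gripper": 0.04},{"dp": [0,0,0],"dr": [0,0,0],"gripper": 0.055},{"dp": [0,0,0],"dr": [0,0,0],"gripper": 0.07},{"dp": [0,0,0],"dr": [0,0,0],"gripper": 0.07},{"dp": [0,0,-0.02],"dr": [0,0,0],"gripper": 0.07},{"dp": [0,0,-0.05],"dr": [0,0,0],"gripper": 0.07},{"dp": [0,0,-0.05],"dr": [0,0,0],"gripper": 0.085},{"dp": [0,0,-0.05],"dr": [0,0,0],"gripper": 0.085}]'

```text
time: 18.3
eef_pos: [0.5959, 0.1218, 0.217]
ee_rot: [[-0.0, 1.0, -0.001], [1.0, 0.0, -0.0], [-0.0, -0.001, -1.0]]
force: [1.0, 0.9, -0.1]
gripper_width: 0.085
grasp_force: 0.0
```

Request:
carry_out --plan '[{"dp": [-0.04,0.002,0],"dr": [0,0,0],"gripper": 0.085},{"dp": [-0.04,0.002,0],"dr": [0,0,0],"gripper": 0.085},{"dp": [-0.04,0.002,0],"dr": [0,0,0],"gripper": 0.085},{"dp": [-0.04,0.002,0],"dr": [0,0,0],"gripper": 0.085},{"dp": [-0.04,0.002,0],"dr": [0,0,0],"gripper": 0.085},{"dp": [-0.04,0.002,0],"dr": [0,0,0],"gripper": 0.085},{"dp": [-0.04,0.002,0],"dr": [0,0,0],"gripper": 0.085},{"dp": [-0.04,0.002,0],"dr": [0,0,0],"gripper": 0.085},{"dp": [-0.04,0.002,0],"dr": [0,0,0],"gripper": 0.085},{"dp": [-0.04,0.002,0],"dr": [0,0,0],"gripper": 0.085},{"dp": [-0.04,0.002,0],"dr": [0,0,0],"gripper": 0.085},{"dp": [-0.02,0,0],"dr": [0,0,0],"gripper": 0.085}]'

```text
time: 19.5
eef_pos: [0.6179, -0.3416, 0.2142]
ee_rot: [[0.002, 1.0, -0.001], [1.0, -0.002, -0.0], [-0.0, -0.001, -1.0]]
force: [0.1, 0.3, -0.2]
gripper_width: 0.0849
grasp_force: 0.0
```

```bash
python3 - <<'E'
from seg import *
for n in ['top','side']: report(look(n))
f=look('wrist'); save(f,'w2.png'); P=cloud(f)
# mug: rim points near .072 ; radial profile of heights
c=np.array([.622,-.310]); 
m=(P[...,2]>.06)&(P[...,2]<.08)&(np.hypot(P[...,0]-c[0],P[...,1]-c[1])<.06)
q=P[m][:,:2]; (cc,r)=cv2.minEnclosingCircle((q*1000).astype(np.float32)); print('rim',cc,r)
c=np.array(cc)/1000; d=np.hypot(P[...,0]-c[0],P[...,1]-c[1])
for a in range(0,44,3):
    k=(d>a/1000)&(d<(a+3)/1000); print(a,np.nanpercentile(P[k][:,2],[10,50,90]).round(3),k.sum())
E
```

```text
top px [359. 147.] n 480 ztop 0.112 topc [ 0.791 -0.067] ext [0.076 0.077] hsv [ 26. 126. 110.]
top px [278. 194.] n 1027 ztop 0.152 topc [0.645 0.231] ext [0.052 0.052] hsv [ 16. 113. 164.]
top px [302. 186.] n 28 ztop 0.025 topc [0.653 0.128] ext [0.039 0.049] hsv [ 13.5 136.5 126. ]
top px [417. 188.] n 95 ztop 0.079 topc [ 0.647 -0.282] ext [0.055 0.027] hsv [ 15.  74. 139.]
top px [303. 199.] n 195 ztop 0.084 topc [0.596 0.121] ext [0.048 0.045] hsv [  4. 198. 179.]
top px [395. 211.] n 310 ztop 0.108 topc [ 0.561 -0.202] ext [0.062 0.061] hsv [41.5 32.  96. ]
top px [273. 217.] n 192 ztop 0.084 topc [0.528 0.221] ext [0.047 0.045] hsv [  4. 203. 180.]
top px [182. 242.] n 1951 ztop 0.031 topc [0.432 0.539] ext [0.146 0.201] hsv [53. 79. 80.]
top px [308. 244.] n 223 ztop 0.109 topc [0.437 0.093] ext [0.05  0.048] hsv [ 20.  99. 144.]
top px [486. 252.] n 30 ztop 0.041 topc [ 0.44  -0.522] ext [0.091 0.005] hsv [ 13.5 140.  118. ]
top px [463. 265.] n 88 ztop 0.045 topc [ 0.419 -0.463] ext [0.093 0.113] hsv [ 13.   42.  121.5]
top px [239. 262.] n 282 ztop 0.062 topc [0.367 0.33
[... 671 characters left out ...]
xt [0.058 0.063] hsv [ 13.  13. 147.]
side px [388. 286.] n 1316 ztop 0.072 topc [ 0.625 -0.31 ] ext [0.097 0.088] hsv [ 20.  53. 169.]
side px [326. 368.] n 423 ztop 0.040 topc [ 0.423 -0.467] ext [0.103 0.121] hsv [13. 69. 78.]
rim (627.9854125976562, -304.8899841308594) 52.120243072509766
0 [0.025 0.026 0.027] 24
3 [0.025 0.026 0.027] 76
6 [0.025 0.026 0.027] 121
9 [0.025 0.026 0.027] 167
12 [0.012 0.025 0.027] 218
15 [0.012 0.31  0.315] 793
18 [0.012 0.31  0.315] 1281
21 [0.012 0.301 0.311] 1012
24 [0.026 0.298 0.308] 3127
27 [0.072 0.297 0.309] 3609
30 [0.04  0.297 0.311] 2875
33 [0.021 0.294 0.312] 2198
36 [0.012 0.287 0.308] 1745
39 [0.013 0.238 0.305] 2150
42 [0.031 0.255 0.302] 2570
```

View pics/w2.png

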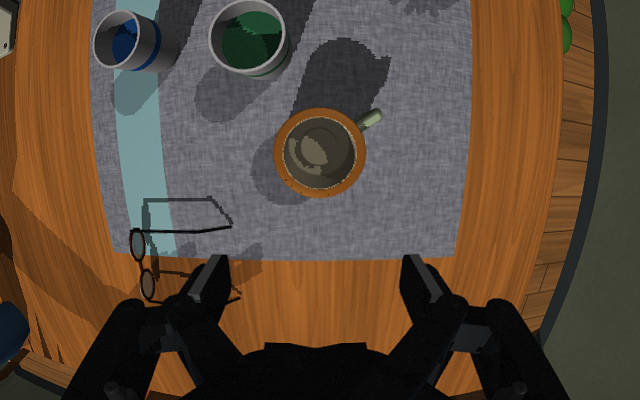

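The wrist view shows the mug at (320,152): the outer rim is about 92 px across, the mouth about 74 px, and the boss is inside at (317,148). I'll measure the well and boss by depth to pick the first liner to try.

```bash
cat >> seg.py <<'E'
def mug(f,c=(.622,-.31),R=.06):
    P=cloud(f); near=np.hypot(P[...,0]-c[0],P[...,1]-c[1])<R
    def fit(m):
        q=P[m][:,:2]; ct=cv2.convexHull((q*1e4).astype(np.float32)); (x,y),r=cv2.minEnclosingCircle(ct); e=cv2.fitEllipse(ct) if len(ct)>5 else None
        return (x/1e4,y/1e4,r/1e4), (np.round(np.array(e[0])/1e4,4),np.round(np.array(e[1])/1e4,4)) if e else None, m.sum()
    rim=near&(P[...,2]>.0695)&(P[...,2]<.076); rim=max(comps(rim,5),key=lambda t:t[2][4])[0]
    boss=near&(P[...,2]>.023)&(P[...,2]<.030); 
    b=max(comps(boss,5),key=lambda t:t[2][4])[0]
    hole=np.zeros(rim.shape,np.uint8); cs,h=cv2.findContours(rim.astype(np.uint8),cv2.RETR_CCOMP,cv2.CHAIN_APPROX_NONE)
    print('rim',fit(rim)); print('boss',fit(b))
    for k,cc in enumerate(cs):
        if h[0][k][3]>=0 and len(cc)>20:
            w=onplane(f,cc[:,0,0],cc[:,0,1],.072)[:,:2]; print('mouth ellipse m',cv2.fitEllipse((w*1000).astype(np.float32)))
        elif len(cc)>60:
            w=onplane(f,cc[:,0,0],cc[:,0,1],.072)[:,:2]; print('outer ellipse m',cv2.fitEllipse((w*1000).astype(np.float32)))
E
python3 - <<'E'
from seg import *
mug(look('wrist'))
E
```

```text
rim ((0.620802587890625, -0.3099041259765625, 0.043923770141601565), (array([ 0.6208, -0.3097]), array([0.0868, 0.0871])), np.int64(2628))
boss ((0.620830126953125, -0.3096347412109375, 0.02008126678466797), (array([ 0.6208, -0.3095]), array([0.0388, 0.0395])), np.int64(1038))
outer ellipse m ((620.8138427734375, -309.6280212402344), (85.63214874267578, 85.7837905883789), 162.93215942382812)
mouth ellipse m ((621.0223388671875, -309.4774169921875), (67.71910095214844, 68.08561706542969), 89.38424682617188)
```

The mouth is 68 mm and the boss about 40 mm, so the wide (green) liner should be the one. The mug axis is at (0.621, -0.3095). Now I'll hover over the green liner and measure its rim from there.

Request:
carry_out --plan '[{"dp": [0.03,-0.014,0],"dr": [0,0,0],"gripper": 0.085},{"dp": [0.03,-0.014,0],"dr": [0,0,0],"gripper": 0.085},{"dp": [0.03,-0.014,0],"dr": [0,0,0],"gripper": 0.085},{"dp": [0.03,-0.012,0],"dr": [0,0,0],"gripper": 0.085},{"dp": [0,0,0],"dr": [0,0,0],"gripper": 0.085},{"dp": [0,0,0],"dr": [0,0,0],"gripper": 0.085}]'

```text
time: 20.3
eef_pos: [0.5645, -0.2167, 0.2162]
ee_rot: [[-0.002, 1.0, 0.001], [1.0, 0.002, -0.001], [-0.001, 0.001, -1.0]]
force: [0.3, -0.1, -0.4]
gripper_width: 0.0853
grasp_force: 0.0
```

```bash
cat >> seg.py <<'E'
def rimfit(f,c,z,R=.045,tol=.006):
    P=cloud(f); m=(np.hypot(P[...,0]-c[0],P[...,1]-c[1])<R)&(abs(P[...,2]-z)<tol)
    m=max(comps(m,5),key=lambda t:t[2][4])[0]
    ct=max(cv2.findContours(m.astype(np.uint8),cv2.RETR_EXTERNAL,cv2.CHAIN_APPROX_NONE)[0],key=len)[:,0]
    w=onplane(f,ct[:,0],ct[:,1],np.median(P[m][:,2]))[:,:2]; e=cv2.fitEllipse((w*1000).astype(np.float32))
    return np.round(e[0],1),np.round(e[1],1),np.median(P[m][:,2]).round(4)
E
python3 - <<'E'
from seg import *
o=get_obs(); print(o['eef_pos'].round(4)); f=look('wrist'); print(rimfit(f,(.5605,-.2035),.105))
E
```

```text
[ 0.5645 -0.2167  0.2162]
(array([ 560.9, -203.3]), array([64.1, 64.5]), np.float64(0.104))
```

Request:
carry_out --plan '[{"dp": [0.013,-0.0035,0],"dr": [0,0,0],"gripper": 0.085},{"dp": [0,0,0.04],"dr": [0,0,0],"gripper": 0.085},{"dp": [0,0,0.04],"dr": [0,0,0],"gripper": 0.085},{"dp": [0,0,0.04],"dr": [0,0,0],"gripper": 0.085},{"dp": [0,0,0.028],"dr": [0,0,0],"gripper": 0.085},{"dp": [0,0,0],"dr": [0,0,0],"gripper": 0.085},{"dp": [0,0,0],"dr": [0,0,0],"gripper": 0.05},{"dp": [0,0,0],"dr": [0,0,0],"gripper": 0.05},{"dp": [0,0,0],"dr": [0,0,0],"gripper": 0.05},{"dp": [0,0,0],"dr": [0,0,0],"gripper": 0.05},{"dp": [0,0,0],"dr": [0,0,0],"gripper": 0.05},{"dp": [0,0,0],"dr": [0,0,0],"gripper": 0.05}]' --newtons 30

```text
time: 21.55
eef_pos: [0.5617, -0.2057, 0.0688]
ee_rot: [[0.0, 1.0, 0.003], [1.0, -0.0, -0.001], [-0.001, 0.003, -1.0]]
force: [-0.2, -0.2, 6.7]
gripper_width: 0.0644
grasp_force: 33.8
```

Request:
carry_out --plan '[{"dp": [0,0,-0.03],"dr": [0,0,0],"gripper": 0.05},{"dp": [0,0,-0.03],"dr": [0,0,0],"gripper": 0.05},{"dp": [0,0,-0.03],"dr": [0,0,0],"gripper": 0.05},{"dp": [0,0,-0.01],"dr": [0,0,0],"gripper": 0.05},{"dp": [0,0,0],"dr": [0,0,0],"gripper": 0.05},{"dp": [0,0,0],"dr": [0,0,0],"gripper": 0.05}]'

```text
time: 22.15
eef_pos: [0.5604, -0.205, 0.1661]
ee_rot: [[-0.0, 1.0, -0.001], [1.0, 0.0, 0.001], [0.001, -0.001, -1.0]]
force: [0.4, -1.3, -1.7]
gripper_width: 0.0642
grasp_force: 34.1
```

```bash
python3 - <<'E'
from seg import *
o=get_obs(); print(o['eef_pos'].round(4)); f=look('wrist'); 
try: print(rimfit(f,(.561,-.2035),.205,tol=.008))
except Exception as e: print(e)
try: mug(f)
except Exception as e: print(e)
for n in ('side','top'): report(look(n),.05)
E
```

```text
[ 0.5604 -0.205   0.1661]
(array([ 560.1, -201.7]), array([62. , 80.2]), np.float64(0.2013))
rim ((0.6180740234375, -0.34596552734375, 0.013273793029785156), (array([ 0.6193, -0.3462]), array([0.0111, 0.028 ])), np.int64(156))
boss ((0.66212578125, -0.278501904296875, 0.008816181182861328), (array([ 0.6641, -0.2801]), array([0.0109, 0.0178])), np.int64(101))
side px [324. 172.] n 462 ztop 0.146 topc [0.643 0.231] ext [0.052 0.06 ] hsv [ 21.  46. 144.]
side px [292. 189.] n 165 ztop 0.077 topc [0.526 0.221] ext [0.047 0.05 ] hsv [  2. 194. 167.]
side px [177. 199.] n 217 ztop 0.168 topc [0.172 0.129] ext [0.043 0.07 ] hsv [23. 34. 77.]
side px [317. 199.] n 74 ztop 0.077 topc [0.583 0.124] ext [0.023 0.044] hsv [  3. 191. 156.]
side px [274. 208.] n 364 ztop 0.102 topc [0.436 0.095] ext [0.05  0.056] hsv [ 13.  15. 172.]
side px [405. 214.] n 647 ztop 0.108 topc [ 0.792 -0.069] ext [0.083 0.077] hsv [ 22. 119. 145.]
side px [348. 241.] n 621 ztop 0.168 topc [ 0.556 -0.219] ext [0.062 0.037] hsv [ 13.  13. 147.]
side px [297. 261.] n 657 ztop 0.103 topc [ 0.431 -0.187] ext [0.058 0.061] hsv [ 13.  13. 160.]
side px [388. 280.] n 695 ztop 0.073 topc [ 0.623 -0.31 ] ext [0.093 0.087] hsv [ 19.  60. 175.]
top px [359. 146.] n 470 ztop 0.113 topc [ 0.793 -0.067] ext [0.083 0.077] hsv [ 25.5 125.  116. ]
top px [271. 180.] n 303 ztop 0.154 topc [0.644 0.232] ext [0.052 0.052] hsv [  8.  30. 120.]
top px [302. 198.] n 163 ztop 0.084 topc [0.596 0.121] ext [0.046 0.046] hsv [  3. 200. 177.]
top px [436. 201.] n 45 ztop 0.081 topc [ 0.606 -0.338] ext [0.047 0.025] hsv [ 15. 107. 165.]
top px [273. 216.] n 163 ztop 0.084 topc [0.527 0.221] ext [0.044 0.046] hsv [  4. 205. 178.]
top px [308. 242.] n 186 ztop 0.108 topc [0.438 0.094] ext [0.05  0.048] hsv [ 20.  130.5 147. ]
top px [237. 261.] n 27 ztop 0.063 topc [0.368 0.332] ext [0.017 0.018] hsv [ 21. 181. 209.]
```

Request:
carry_out --plan '[{"dp": [-0.01,0.006,-0.02],"dr": [0,0,0],"gripper": 0.05},{"dp": [-0.025,0.015,0],"dr": [0,0,0],"gripper": 0.05},{"dp": [-0.03,0.018,0],"dr": [0,0,0],"gripper": 0.05},{"dp": [-0.03,0.016,0],"dr": [0,0,0],"gripper": 0.05},{"dp": [-0.011,0.0055,0],"dr": [0,0,0],"gripper": 0.05},{"dp": [0,0,0.03],"dr": [0,0,0],"gripper": 0.05},{"dp": [0,0,0],"dr": [0,0,0],"gripper": 0.05},{"dp": [0,0,0],"dr": [0,0,0],"gripper": 0.05}]'

```text
time: 23.1
eef_pos: [0.6207, -0.3108, 0.1563]
ee_rot: [[0.0, 1.0, -0.002], [1.0, -0.0, 0.002], [0.002, -0.002, -1.0]]
force: [-0.2, 0.0, -1.9]
gripper_width: 0.0642
grasp_force: 34.3
```

```bash
python3 - <<'E'
from seg import *
o=get_obs(); print(o['eef_pos'].round(4))
f=look('side'); save(f,'s3.png'); P=cloud(f)
m=(np.hypot(P[...,0]-.622,P[...,1]+.31)<.06)&(P[...,2]>.066)&(P[...,2]<.074); q=P[m]; print('mug side',(q.min(0)+q.max(0))/2,np.ptp(q,axis=0))
m=(np.hypot(P[...,0]-.622,P[...,1]+.31)<.045)&(P[...,2]>.115)&(P[...,2]<.135); q=P[m]; print('liner side',(q.min(0)+q.max(0))/2,np.ptp(q,axis=0))
cv2.imwrite('pics/s3c.png',cv2.resize(f['color'][180:340,290:490],None,fx=3,fy=3)[...,::-1])
E
```

```text
[ 0.6207 -0.3108  0.1563]
mug side [ 0.61974416 -0.31336376  0.06985124] [0.08661492 0.08356794 0.00753149]
liner side [ 0.61596276 -0.32094383  0.12498923] [0.06042598 0.04405471 0.01983475]
```

View pics/s3c.png

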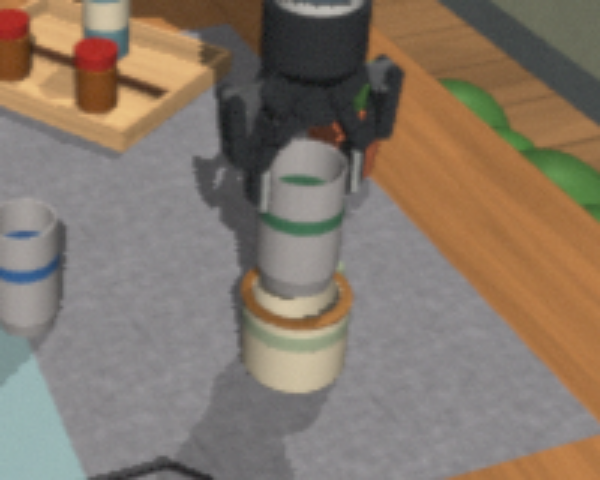

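The green liner hangs over the mug mouth (crop 300,290) and is well aligned. Lowering it.

Request:
carry_out --plan '[{"dp": [0,0,0.015],"dr": [0,0,0],"gripper": 0.05},{"dp": [0,0,0.01],"dr": [0,0,0],"gripper": 0.05},{"dp": [0,0,0.007],"dr": [0,0,0],"gripper": 0.05},{"dp": [0,0,0.007],"dr": [0,0,0],"gripper": 0.05},{"dp": [0,0,0.007],"dr": [0,0,0],"gripper": 0.05},{"dp": [0,0,0],"dr": [0,0,0],"gripper": 0.05},{"dp": [0,0,0],"dr": [0,0,0],"gripper": 0.05}]'

```text
time: 23.85
eef_pos: [0.6213, -0.3112, 0.1113]
ee_rot: [[0.0, 1.0, -0.0], [1.0, -0.0, 0.0], [0.0, -0.0, -1.0]]
force: [0.6, -0.7, -1.2]
gripper_width: 0.0643
grasp_force: 34.3
```

Request:
carry_out --plan '[{"dp": [0,0,0.007],"dr": [0,0,0],"gripper": 0.05},{"dp": [0,0,0.007],"dr": [0,0,0],"gripper": 0.05},{"dp": [0,0,0.006],"dr": [0,0,0],"gripper": 0.05},{"dp": [0,0,0.004],"dr": [0,0,0],"gripper": 0.05},{"dp": [0,0,0.003],"dr": [0,0,0],"gripper": 0.05},{"dp": [0,0,0.002],"dr": [0,0,0],"gripper": 0.05},{"dp": [0,0,0],"dr": [0,0,0],"gripper": 0.05},{"dp": [0,0,0],"dr": [0,0,0],"gripper": 0.05}]'

```text
time: 24.65
eef_pos: [0.6214, -0.3113, 0.0825]
ee_rot: [[-0.0, 1.0, 0.0], [1.0, 0.0, -0.0], [-0.0, 0.0, -1.0]]
force: [-0.4, -0.1, -1.4]
gripper_width: 0.0641
grasp_force: 34.3
```

Request:
carry_out --plan '[{"dp": [0,0,0.001],"dr": [0,0,0],"gripper": 0.05},{"dp": [0,0,0.001],"dr": [0,0,0],"gripper": 0.05},{"dp": [0,0,0],"dr": [0,0,0],"gripper": 0.05},{"dp": [0,0,0],"dr": [0,0,0],"gripper": 0.075},{"dp": [0,0,0],"dr": [0,0,0],"gripper": 0.085},{"dp": [0,0,0],"dr": [0,0,0],"gripper": 0.085},{"dp": [0,0,0],"dr": [0,0,0],"gripper": 0.085},{"dp": [0,0,-0.015],"dr": [0,0,0],"gripper": 0.085},{"dp": [0,0,-0.035],"dr": [0,0,0],"gripper": 0.085},{"dp": [0,0,-0.05],"dr": [0,0,0],"gripper": 0.085},{"dp": [0,0,-0.05],"dr": [0,0,0],"gripper": 0.085}]'

```text
time: 25.75
eef_pos: [0.6209, -0.3109, 0.2315]
ee_rot: [[0.0, 1.0, -0.001], [1.0, -0.0, 0.001], [0.001, -0.001, -1.0]]
force: [2.5, -0.6, -0.3]
gripper_width: 0.0849
grasp_force: 0.0
```

```bash
python3 - <<'E'
from seg import *
o=get_obs(); print(o['eef_pos'].round(4),o['force'].round(2)); f=look('wrist'); save(f,'w4.png')
print('liner rim wrist',rimfit(f,(.621,-.3095),.117,tol=.02))
for n in ('side','top'): report(look(n))
E
```

```text
[ 0.6209 -0.3109  0.2315] [ 2.46 -0.59 -0.3 ]
liner rim wrist (array([ 620.6, -308.8]), array([64.2, 67.5]), np.float64(0.1137))
side px [249. 169.] n 694 ztop 0.023 topc [0.43 0.54] ext [0.147 0.202] hsv [70. 93. 72.]
side px [308. 197.] n 2232 ztop 0.143 topc [0.643 0.23 ] ext [0.052 0.058] hsv [ 15. 111. 164.]
side px [241. 193.] n 181 ztop 0.055 topc [0.367 0.331] ext [0.018 0.019] hsv [ 19. 153. 224.]
side px [180. 204.] n 339 ztop 0.169 topc [0.184 0.106] ext [0.066 0.063] hsv [23. 35. 76.]
side px [404. 218.] n 814 ztop 0.105 topc [ 0.792 -0.069] ext [0.083 0.073] hsv [  9. 151. 143.]
side px [297. 267.] n 911 ztop 0.103 topc [ 0.431 -0.187] ext [0.058 0.061] hsv [ 13.  13. 155.]
side px [388. 281.] n 1653 ztop 0.115 topc [ 0.619 -0.31 ] ext [0.065 0.067] hsv [ 19.  46. 158.]
side px [326. 368.] n 423 ztop 0.040 topc [ 0.425 -0.466] ext [0.109 0.121] hsv [13. 69. 82.]
top px [359. 147.] n 481 ztop 0.111 topc [ 0.794 -0.067] ext [0.084 0.078] hsv [ 23. 126. 107.]
top px [278. 193.] n 1082 ztop 0.151 topc [0.644 0.231] ext [0.052 0.051] hsv [ 16. 115. 172.]
top px [303. 199.] n 190 ztop 0.085 topc [0.596 0.121] ext [0.047 0.045] hsv [  4. 197. 178.]
top px [273. 217.] n 193 ztop 0.084 topc [0.528 0.221] ext [0.047 0.045] hsv [  4. 203. 179.]
top px [182. 242.] n 1955 ztop 0.032 topc [0.432 0.539] ext [0.146 0.199] hsv [53. 79. 79.]
top px [308. 244.] n 220 ztop 0.109 topc [0.438 0.093] ext [0.047 0.047] hsv [ 20. 103. 143.]
top px [469. 261.] n 129 ztop 0.045 topc [ 0.426 -0.465] ext [0.108 0.116] hsv [ 13. 109. 119.]
top px [239. 262.] n 280 ztop 0.060 topc [0.368 0.332] ext [0.017 0.017] hsv [ 20. 180. 190.]
```

View pics/w4.png

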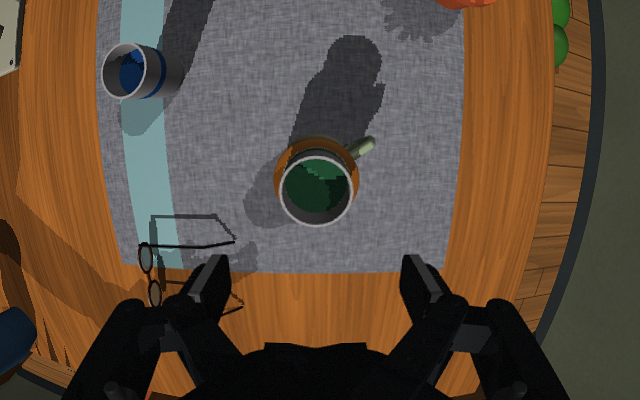

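The liner's top is at about 115–117 mm, so it is seated on the mug floor (perched would be about 131). Now to the bell with the fingers shut.

Request:
carry_out --plan '[{"dp": [0.04,-0.016,0],"dr": [0,0,0],"gripper": 0.0},{"dp": [0.04,-0.016,0],"dr": [0,0,0],"gripper": 0.0},{"dp": [0.04,-0.016,0],"dr": [0,0,0],"gripper": 0.0},{"dp": [0.04,-0.016,0],"dr": [0,0,0],"gripper": 0.0},{"dp": [0.04,-0.016,0],"dr": [0,0,0],"gripper": 0.0},{"dp": [0.04,-0.016,0],"dr": [0,0,0],"gripper": 0.0},{"dp": [0.04,-0.016,0],"dr": [0,0,0],"gripper": 0.0},{"dp": [0.04,-0.016,0],"dr": [0,0,0],"gripper": 0.0},{"dp": [0.04,-0.016,0],"dr": [0,0,0],"gripper": 0.0},{"dp": [0.04,-0.016,0],"dr": [0,0,0],"gripper": 0.0},{"dp": [0.04,-0.016,0],"dr": [0,0,0],"gripper": 0.0},{"dp": [0.04,-0.016,0],"dr": [0,0,0],"gripper": 0.0}]'

```text
time: 27.1
eef_pos: [0.428, 0.1701, 0.2294]
ee_rot: [[0.0, 1.0, -0.001], [1.0, -0.0, -0.0], [-0.0, -0.001, -1.0]]
force: [0.9, -0.6, 1.2]
gripper_width: -0.0001
grasp_force: 0.0
```

Request:
carry_out --plan '[{"dp": [0.04,-0.016,0],"dr": [0,0,0],"gripper": 0.0},{"dp": [0.04,-0.016,0],"dr": [0,0,0],"gripper": 0.0},{"dp": [0.04,-0.016,0],"dr": [0,0,0],"gripper": 0.0},{"dp": [0.042,-0.014,0],"dr": [0,0,0],"gripper": 0.0},{"dp": [0,0,0],"dr": [0,0,0],"gripper": 0.0},{"dp": [0,0,0],"dr": [0,0,0],"gripper": 0.0}]'

```text
time: 27.7
eef_pos: [0.3664, 0.3313, 0.2292]
ee_rot: [[-0.003, 1.0, -0.001], [1.0, 0.003, -0.001], [-0.001, -0.001, -1.0]]
force: [0.1, -0.2, 0.4]
gripper_width: -0.0
grasp_force: 0.0
```

```bash
python3 - <<'E'
from seg import *
o=get_obs(); print(o['time'],o['eef_pos'].round(4),o['force'].round(2)); f=look('wrist')
try: print('bell head',rimfit(f,(.3675,.3315),.058,R=.016,tol=.006))
except Exception as e: print(e)
for n in ('side','top'): report(look(n))
E
```

```text
27.7 [0.3664 0.3313 0.2292] [ 0.07 -0.23  0.36]
bell head (array([367.5, 334.3]), array([18.2, 19.6]), np.float64(0.0576))
side px [249. 169.] n 693 ztop 0.023 topc [0.43  0.543] ext [0.146 0.211] hsv [ 70. 101. 145.]
side px [308. 197.] n 2252 ztop 0.143 topc [0.643 0.231] ext [0.052 0.058] hsv [ 15. 102. 194.]
side px [240. 193.] n 178 ztop 0.055 topc [0.366 0.329] ext [0.018 0.019] hsv [ 22.  144.5 241. ]
side px [405. 218.] n 849 ztop 0.106 topc [ 0.792 -0.069] ext [0.082 0.075] hsv [  9. 152. 172.]
side px [297. 267.] n 909 ztop 0.103 topc [ 0.431 -0.187] ext [0.057 0.062] hsv [ 12.  13. 179.]
side px [394. 282.] n 1656 ztop 0.114 topc [ 0.629 -0.321] ext [0.066 0.07 ] hsv [ 20.  42. 183.]
side px [326. 368.] n 428 ztop 0.040 topc [ 0.424 -0.466] ext [0.105 0.12 ] hsv [ 13.  72. 101.]
top px [359. 146.] n 477 ztop 0.115 topc [ 0.793 -0.067] ext [0.082 0.077] hsv [ 25. 126. 111.]
top px [279. 193.] n 1064 ztop 0.151 topc [0.645 0.231] ext [0.054 0.051] hsv [ 16. 115. 173.]
top px [428. 194.] n 619 ztop 0.120 topc [ 0.631 -0.319] ext [0.064 0.065] hsv [16. 50. 99.]
top px [303. 199.] n 192 ztop 0.085 topc [0.596 0.121] ext [0.047 0.046] hsv [  4. 195. 172.]
top px [273. 217.] n 191 ztop 0.085 topc [0.528 0.221] ext [0.046 0.045] hsv [  4. 200. 173.]
top px [163. 241.] n 589 ztop 0.031 topc [0.437 0.595] ext [0.136 0.087] hsv [ 60.  80. 121.]
top px [308. 244.] n 221 ztop 0.108 topc [0.438 0.093] ext [0.051 0.048] hsv [ 19. 103. 137.]
top px [468. 260.] n 132 ztop 0.046 topc [ 0.423 -0.464] ext [0.102 0.117] hsv [ 13.  81. 116.]
top px [390. 249.] n 303 ztop 0.108 topc [ 0.433 -0.186] ext [0.058 0.057] hsv [111.  41. 103.]
top px [241. 261.] n 228 ztop 0.061 topc [0.368 0.333] ext [0.017 0.017] hsv [ 20. 170. 193.]
```

The mug was nudged about 12 mm with its liner still seated, which the task allows. Now down to the bell.

Request:
carry_out --plan '[{"dp": [0.001,0.001,0.04],"dr": [0,0,0],"gripper": 0.0},{"dp": [0,0,0.04],"dr": [0,0,0],"gripper": 0.0},{"dp": [0,0,0.04],"dr": [0,0,0],"gripper": 0.0},{"dp": [0,0,0.03],"dr": [0,0,0],"gripper": 0.0},{"dp": [0,0,0.015],"dr": [0,0,0],"gripper": 0.0},{"dp": [0,0,0],"dr": [0,0,0],"gripper": 0.0},{"dp": [0,0,0.004],"dr": [0,0,0],"gripper": 0.0},{"dp": [0,0,0.003],"dr": [0,0,0],"gripper": 0.0},{"dp": [0,0,0.003],"dr": [0,0,0],"gripper": 0.0},{"dp": [0,0,0.002],"dr": [0,0,0],"gripper": 0.0},{"dp": [0,0,0],"dr": [0,0,0],"gripper": 0.0},{"dp": [0,0,0],"dr": [0,0,0],"gripper": 0.0}]'

```text
time: 29.05
eef_pos: [0.3688, 0.332, 0.0537]
ee_rot: [[-0.0, 1.0, 0.001], [1.0, 0.0, 0.0], [0.0, 0.001, -1.0]]
force: [1.0, -0.2, 3.8]
gripper_width: -0.0002
grasp_force: 1.5
```

Request:
carry_out --plan '[{"dp": [0,0,0.002],"dr": [0,0,0],"gripper": 0.0},{"dp": [0,0,0.002],"dr": [0,0,0],"gripper": 0.0},{"dp": [0,0,0.001],"dr": [0,0,0],"gripper": 0.0},{"dp": [0,0,0.001],"dr": [0,0,0],"gripper": 0.0},{"dp": [0,0,0],"dr": [0,0,0],"gripper": 0.0},{"dp": [0,0,0],"dr": [0,0,0],"gripper": 0.0}]'

```text
time: 29.65
eef_pos: [0.3689, 0.3321, 0.0495]
ee_rot: [[-0.0, 1.0, 0.003], [1.0, 0.0, 0.001], [0.001, 0.003, -1.0]]
force: [-4.7, -6.2, 32.1]
gripper_width: 0.0
grasp_force: 15.8
```

At the stop (32 N). Lift off.

Request:
carry_out --plan '[{"dp": [0,0,-0.01],"dr": [0,0,0],"gripper": 0.0},{"dp": [0,0,-0.03],"dr": [0,0,0],"gripper": 0.0},{"dp": [0,0,-0.05],"dr": [0,0,0],"gripper": 0.0},{"dp": [0,0,-0.05],"dr": [0,0,0],"gripper": 0.0},{"dp": [-0.03,0,-0.02],"dr": [0,0,0],"gripper": 0.0},{"dp": [0,0,0],"dr": [0,0,0],"gripper": 0.0},{"dp": [0,0,0],"dr": [0,0,0],"gripper": 0.0}]'

```text
time: 30.35
eef_pos: [0.368, 0.3016, 0.207]
ee_rot: [[0.001, 1.0, -0.0], [1.0, -0.001, 0.0], [0.0, -0.0, -1.0]]
force: [-0.4, -1.4, 0.2]
gripper_width: 0.0
grasp_force: 0.0
```

```bash
python3 - <<'E'
from seg import *
o=get_obs(); print(o['time'],o['eef_pos'].round(4),o['force'].round(2))
f=look('side'); report(f); report(look('top'))
cv2.imwrite('pics/s5.png',cv2.resize(f['color'][150:390,190:490],None,fx=2.5,fy=2.5)[...,::-1])
E
```

```text
30.35 [0.368  0.3016 0.207 ] [-0.37 -1.42  0.25]
side px [249. 169.] n 697 ztop 0.023 topc [0.43  0.539] ext [0.146 0.206] hsv [ 70. 100. 144.]
side px [308. 197.] n 2247 ztop 0.143 topc [0.643 0.23 ] ext [0.052 0.057] hsv [ 15. 102. 193.]
side px [241. 193.] n 183 ztop 0.056 topc [0.367 0.33 ] ext [0.017 0.016] hsv [ 22. 144. 240.]
side px [405. 218.] n 846 ztop 0.107 topc [ 0.792 -0.067] ext [0.085 0.078] hsv [  9. 152. 172.]
side px [297. 267.] n 910 ztop 0.103 topc [ 0.431 -0.188] ext [0.057 0.061] hsv [ 13.  13. 180.]
side px [394. 282.] n 1658 ztop 0.114 topc [ 0.629 -0.319] ext [0.066 0.067] hsv [ 20.  42. 183.]
side px [326. 368.] n 419 ztop 0.040 topc [ 0.423 -0.466] ext [0.104 0.121] hsv [ 13.  73. 102.]
top px [359. 146.] n 477 ztop 0.112 topc [ 0.793 -0.067] ext [0.082 0.077] hsv [ 25. 126. 112.]
top px [278. 193.] n 972 ztop 0.152 topc [0.645 0.232] ext [0.054 0.052] hsv [ 16. 112. 175.]
top px [428. 194.] n 624 ztop 0.118 topc [ 0.631 -0.319] ext [0.066 0.065] hsv [16. 50. 98.]
top px [279. 199.] n 79 ztop 0.026 topc [0.602 0.206] ext [0.098 0.141] hsv [ 13. 132. 117.]
top px [303. 199.] n 191 ztop 0.085 topc [0.596 0.121] ext [0.047 0.046] hsv [  3. 194. 173.]
top px [273. 217.] n 194 ztop 0.085 topc [0.528 0.221] ext [0.046 0.045] hsv [  4. 197. 173.]
top px [171. 241.] n 1148 ztop 0.031 topc [0.435 0.569] ext [0.141 0.141] hsv [ 53.  80. 112.]
top px [308. 244.] n 221 ztop 0.109 topc [0.437 0.093] ext [0.05  0.048] hsv [ 19.  99. 138.]
top px [468. 260.] n 127 ztop 0.045 topc [ 0.425 -0.465] ext [0.106 0.116] hsv [ 13.  55. 117.]
top px [390. 249.] n 303 ztop 0.108 topc [ 0.433 -0.186] ext [0.059 0.057] hsv [111.  41. 103.]
top px [246. 260.] n 48 ztop 0.037 topc [0.375 0.309] ext [0.031 0.017] hsv [ 20. 166. 198.]
```

View pics/s5.png

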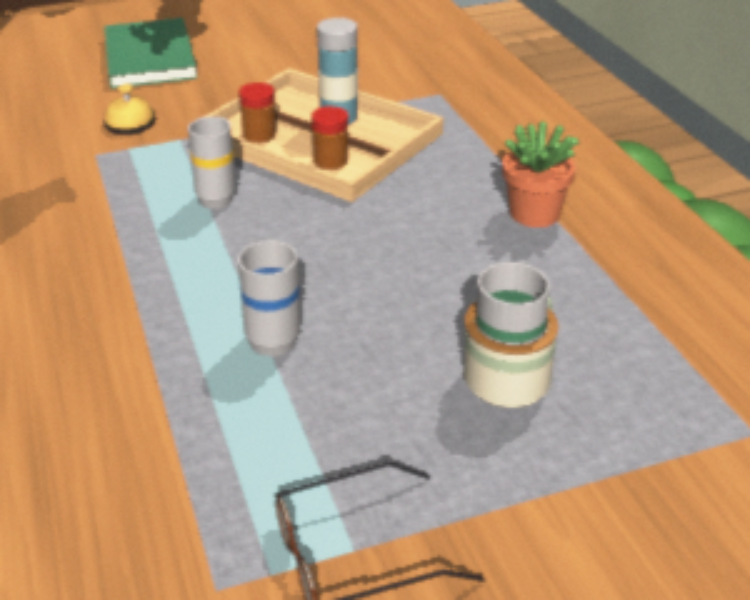

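The final crop shows the canister in the back row (338,75), the jars in the front row (257,112) and (330,138), and the green liner in the mug (512,300). The other two liners are upright at (212,165) and (270,300), the bell is up, and the bystanders are untouched.

```bash
python3 -c "
from rig import *
print(finish_job())"
```

```text
the job is handed in; nothing more can be done
None
```

The tray is laid, the bell has been pressed to its stop and released, and the job is handed in with no verdict returned: canister in the back row, then both jars in the front row, and the green liner seated in the mug — the only one I tried, since the mug's 68 mm mouth matched it.

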